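# Third hand at the sprung stop

## Robot

A 6-joint arm with a two-finger parallel gripper is mounted at the origin on the work surface; the furniture and walls round the work are solid. World frame = base frame: x ahead of the robot, y to its left, z up, the work surface at z = 0. Lengths are in m, angles in rad, forces in N, time in s.
With the tool pointing down it reaches from about 0.325 to 0.9 m from the base axis. Payload 6.1 kg.
Tool frame: the origin (TCP) lies at the very end of the fingers, on their centre line; the grasp point (between the pads) lies 19 mm behind it (bot.hold_point_z is the distance from the TCP to the grasp point, in m); z points along the fingers, y is the line along which they close (so a half turn about z gives the same grasp; the last joint's range is limited). The gripper opens to 87 mm and grips with 3 to 60 N. Pads are 19 mm wide; open, the fingers measure 117 mm over their backs; the gripper's body (75 mm by 190 mm) begins 51 mm behind the grasp point.
Start: joints at [1.006, 0.22, 1.526, -0, 1.395, -0.126], TCP at [0.266, 0.566, 0.223] pointing down, gripper open.
Joint ranges: [-2.98, 2.98], [-0.91, 2.08], [0.09, 2.57], [-1.24, 4.39], [0.2, 2.65], [-2.68, 2.68]. Speed limits (rad/s): [2.57, 2.57, 3.01, 3.14, 3.14, 3.14].

## Interface

Orientations are given as a unit quaternion [w, x, y, z].
In Python, from workcell import bot, planner, optics gives the robot as it stands. The module is installed in compiled form; this text tells all that it offers. Calls block until the motion is done:
- bot.reach(position, orientation): joint-space move of the TCP to a pose.
- bot.move_linear(position, orientation=None, v=0.15): straight line of the TCP; orientation=None keeps the orientation; v is the mean speed in m/s.
- bot.move_j(angles): joint-space move.
- bot.release() and bot.grab(grasp_force=None): open the fingers fully, or close them until they stop; grasp_force is the grip in N (None keeps the last).
- bot.hold(seconds).
- planner.ik(position, orientation): joint angles nearest the present ones, or None.
- optics.capture(name): name is "side" or "top"; returns the picture (480x640x3 uint8, red, green, blue); there is no depth.
- optics.camera_info(name): a dict with "K" (3x3 intrinsics, pixels), "eye" and "rotation" of the camera in the world. Camera axes: x right, y up, looking along -z (the intrinsics and any distortion apply to the point x, -y, -z); pixel columns grow to the right and rows downward; lengths in m; the calibration is good to about 2 mm. A picture is of the moment at which its call begins. camera_info takes no time and is no camera call.
A pose or a line that the arm cannot do raises bot.Unreachable and nothing moves.
- bot.close_job(): hands the job in; it is judged then, once.
Readings, each from a call of its own:
- bot.current_t(): time.
- bot.current_joint_positions(): joint angles.
- bot.current_dq(): joint speeds.
- bot.current_joint_efforts(): joint torques, N m.
- bot.current_position(): TCP position.
- bot.current_tool_rot(): TCP orientation.
- bot.current_contact_force(): force on the tool from outside, world axes, zero at the start.
- bot.current_wrist_torque(): the same for the moment, N m.
- bot.current_finger_gap(): opening from 0.0 (shut) to 1.0 (fully open).
- bot.current_grip_force(): force on a finger pad.
Only numpy, scipy, OpenCV 4.12 (cv2) and the standard library are available. Lean on these libraries where they do the work, as an engineer would, in place of code of your own. Each camera call takes 0.05 s, during which the arm holds its last target. There are 200 camera calls.

## Task

Get a fixture block ready for a colleague to bolt down. First put exactly two of the three brass-coloured bushes into the blue tray for them; then set the pale machined block flat on the aluminium plate, lengthwise between the blue lines, and press its end squarely against the sprung stop, never driving the stop to the end of its travel, until the red pointer stands in the green field. Keep it pressed steadily like that: finish while still holding the block there, and leave the grey bush, the spanner and the marker where they are.

Things in the scene. Friction and masses are not known exactly. Their poses are not given: they have to be found in the camera images.
- jig: Aluminium assembly plate fixed to the bench, 240 mm along its x, 100 mm along y, 8 mm thick, with a sprung stop at its +x end (the far end from the robot, roughly). Origin: centre of its underside, on the bench; z up. The block goes on the free -x part, its long side along the plate's x, between two blue lines at y = -27.5 and +27.5 mm (painted, flat), and is pushed in the plate's +x direction.
- stop_unit: The stop on the plate: grey housing, x = 66 to 116 mm in the plate's frame, 64 mm wide, top 46 mm above the bench, and before it the sprung steel head. Same origin and axes as the plate. On the housing's top is a white scale with a green field, 12 mm long, over which the head's red pointer moves (pointer top 50 mm above the bench).
- stop_face (a point): Middle of the head's front face, the face the block's end is pressed against; it moves with the head. The head is 64 mm wide and 12 mm thick and reaches from 10 to 44 mm above the bench. Unpressed, the face stands at x = 20 mm, y = 0 in the plate's frame.
- stop (a joint): Travel of the sprung head in m, 0 unpressed, growing as it is pushed in the plate's +x direction, hard end at 0.032. Spring: about 2.5 N to start it plus 0.5 N per mm, so 10 N at 0.015. The pointer is in the green field from 0.009 to 0.021 (7 to 13 N); its middle is 0.015. It springs back when let go.
- tray: Low blue open tray fixed to the bench, 130 mm along its x, 110 mm along y, rim 14 mm high, walls and floor 3 mm thick. Origin: centre of its underside. Beyond the tray and the bushes (x over about 0.63 m, y from about -0.05 to 0.25 m) stands a tall fixed bench press: keep the arm clear of it.
- block: Loose pale machined fixture block, 45 mm along its x, 90 mm along its y, body 28 mm high; two 8 mm locating pins at y = -29 and +29 mm reach 40 mm, a low boss in the middle reaches 33 mm. About 0.3 kg. Origin: centre of its underside. Grasp across the 45 mm side; either end may face the stop.
- bush_1: Brass-coloured flanged bush standing on its flange, flange 32 mm across and 6 mm high, 24 mm tall overall, barrel 22 mm across; about 55 g. Origin: centre of its underside. Grasp across the barrel.
- bush_2: A second brass-coloured bush, the same as bush_1.
- bush_3: A third brass-coloured bush, a little larger: flange 36 mm across and 7 mm high, 28 mm tall, barrel 24 mm across. Origin: centre of its underside.
- bush_grey: Grey bush of the same shape, flange 33 mm, 26 mm tall, standing with the brass-coloured ones in one row along the world's x, about 55 mm apart; not wanted, to be left alone. Origin: centre of its underside.
- spanner: Loose open-end spanner lying flat to the left of the row of bushes, 26 x 134 x 6 mm, long along its y; leave alone. Origin: centre of its underside.
- marker: Loose felt marker lying on the bench, white with a black cap, 16 x 124 x 17 mm, long along its y; leave alone. Origin: centre of its underside.
Mind the look-alikes: they are no part of the job. Leave any pink look-alike of the bush_3 alone.

How it is judged:
By the outcome, as a careful person would: the job done as asked, in the order asked, and still so for the second after the job is handed in, while the arm keeps its last pose, push and grip.
It also fails if it takes over 72 s, if anything falls off the work surface, if the arm or the gripper's body presses on something with over 40 N, if the wrist force passes 120 N, or if a joint passes its speed limit or range.

## Working session

There is one attempt and no reset: what is moved stays moved. The work goes in short steps, each a Python script; the robot and the scene stay as the last script left them, time stands still between calls to the robot, and variables do not carry over. Pictures are saved under pics/ and viewed, at most 10 in all, crops included, and the job is handed in when it is done.

```bash
mkdir -p pics; python3 - <<'E'
from workcell import bot, planner, optics
import cv2
for n in("side","top"):
    im=optics.capture(n); cv2.imwrite(f"pics/{n}0.png",im[:,:,::-1]); print(n,optics.camera_info(n))
print(bot.current_t(),bot.current_tool_rot())
E
```

```text
side {'K': array([[482.88663592,   0.        , 317.85482553],
       [  0.        , 482.88663592, 239.75993583],
       [  0.        ,   0.        ,   1.        ]]), 'eye': array([0.53255515, 0.89081538, 0.71080556]), 'rotation': array([-0.00851331, -0.01537784,  0.4548277 ,  0.89040598])}
top {'K': array([[614.20980824,   0.        , 327.41049525],
       [  0.        , 614.20980824, 250.42930986],
       [  0.        ,   0.        ,   1.        ]]), 'eye': array([ 0.41279828, -0.03235307,  1.80394279]), 'rotation': array([-0.70638581, -0.03501742,  0.02772881,  0.70641629])}
0.1 [-3.00956717e-04  2.17657178e-01  9.76024892e-01 -8.19999201e-04]
```

View pics/top0.png

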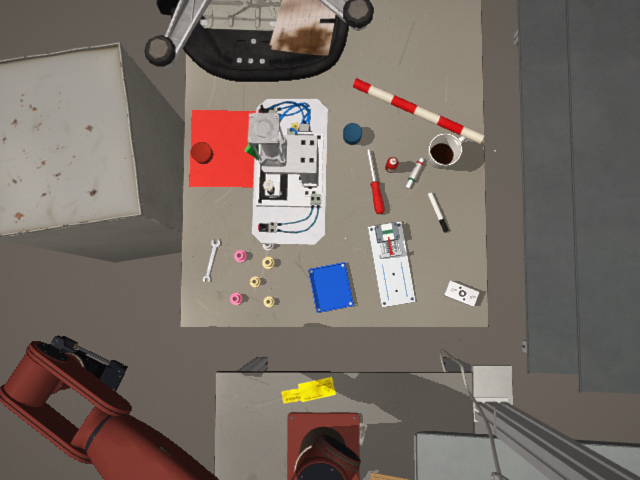

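View pics/side0.png

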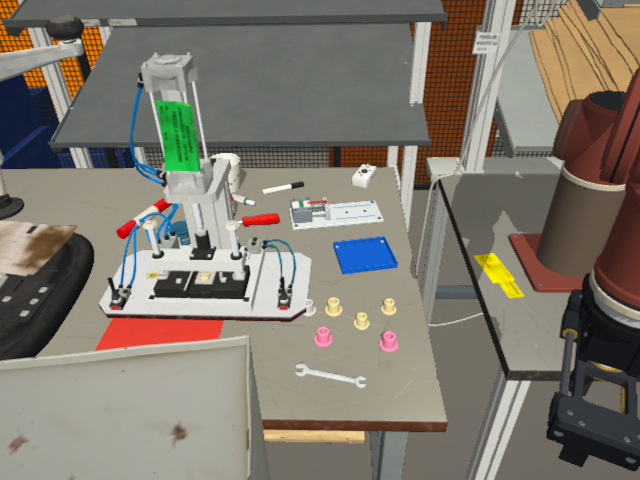

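The top view shows three brass bushes at about (268,262), (255,282) and (268,301). Grey is at (268,245) and the pink look-alikes are at (241,256) and (236,298). The tray is at (331,287), the jig at (392,263) with its stop at the top, and the block at (462,293). The side view agrees. Next I'll take a close crop and measure.

```bash
cat > h.py <<'E'
import numpy as np, cv2
from scipy.spatial.transform import Rotation as R
from workcell import bot, planner, optics
def cam(n):
    c=optics.camera_info(n); q=c["rotation"]; return c["K"],np.array(c["eye"]),R.from_quat([*q[1:],q[0]]).as_matrix()
def cast(n,px,z):
    K,e,M=cam(n); d=np.linalg.inv(K)@[px[0],px[1],1]; d=M@(d*[1,-1,-1]); return e+d*(z-e[2])/d[2]
def proj(n,p):
    K,e,M=cam(n); v=(M.T@(np.array(p)-e))*[1,-1,-1]; v=K@v; return v[:2]/v[2]
def blobs(im,lo,hi,roi,amin=20):
    hsv=cv2.cvtColor(im,cv2.COLOR_RGB2HSV); m=cv2.inRange(hsv,np.array(lo),np.array(hi)); k=np.zeros_like(m)
    x0,y0,x1,y1=roi; k[y0:y1,x0:x1]=m[y0:y1,x0:x1]
    cs,_=cv2.findContours(k,cv2.RETR_EXTERNAL,cv2.CHAIN_APPROX_NONE)
    return [c for c in cs if cv2.contourArea(c)>=amin]
def ctr(c):
    m=cv2.moments(c); return np.array([m["m10"],m["m01"]])/m["m00"]
E
python3 - <<'E'
from h import *
t=cv2.imread("pics/top0.png")[:,:,::-1].copy(); s=cv2.imread("pics/side0.png")[:,:,::-1].copy()
a=cv2.resize(t[215:320,220:490],None,fx=2.9,fy=2.9,interpolation=cv2.INTER_CUBIC)
b=cv2.resize(s[160:360,285:415],None,fx=1.45,fy=1.45,interpolation=cv2.INTER_CUBIC)
out=np.zeros((600,790,3),np.uint8); out[:a.shape[0],:a.shape[1]]=a[:,:790]; out[305:305+b.shape[0],:b.shape[1]]=b
g=cv2.resize(t[275:312,440:485],None,fx=6,fy=6,interpolation=cv2.INTER_CUBIC); out[310:310+g.shape[0],200:200+g.shape[1]]=g
g=cv2.resize(t[215:260,365:410],None,fx=6,fy=6,interpolation=cv2.INTER_CUBIC); out[310:310+g.shape[0],490:490+g.shape[1]]=g
cv2.imwrite("pics/crop1.png",out[:,:,::-1])
for nm,lo,hi,roi,z in [("brass top",(12,60,120),(30,255,255),(225,235,300,320),.024),("tray",(105,120,60),(125,255,255),(295,250,370,325),.014)]:
    for c in blobs(t,lo,hi,roi): 
        print(nm,ctr(c),cv2.contourArea(c),cast("top",ctr(c),z),cv2.minAreaRect(c))
for c in blobs(s,(12,60,120),(30,255,255),(300,290,400,335)): print("side brass",ctr(c),cv2.contourArea(c),cast("side",ctr(c),.012),cv2.boundingRect(c))
for c in blobs(s,(105,120,60),(125,255,255),(320,220,410,290)): print("side tray",cast("side",ctr(c),.01))
for c in blobs(t,(0,0,195),(180,50,255),(360,210,490,312),30): print("white",ctr(c),cv2.contourArea(c),cv2.minAreaRect(c),cast("top",ctr(c),.028))
hsv=cv2.cvtColor(t,cv2.COLOR_RGB2HSV); print(hsv[250,372],hsv[300,400:408].tolist(),hsv[293,445:485].tolist())
E
```

```text
brass top [268.56102004 301.32969035] 91.5 [0.42356542 0.15613264 0.024     ] ((268.60003662109375, 301.3000183105469), (11.180339813232422, 10.733125686645508), 26.56505012512207)
brass top [254.85333333 281.41904762] 87.5 [0.48109729 0.19644026 0.024     ] ((255.0, 281.5), (11.0, 10.0), 90.0)
brass top [267.90434783 262.34492754] 115.0 [0.5365252  0.15905115 0.024     ] ((268.0, 262.0), (12.0, 12.0), 90.0)
tray [330.46038677 287.05520898] 1603.0 [ 0.46509106 -0.02277186  0.014     ] ((330.4038391113281, 287.01922607421875), (44.51836013793945, 37.654293060302734), 78.69007110595703)
side brass [361.15729421 321.08312958] 204.5 [0.47977141 0.20204403 0.012     ] (353, 312, 17, 18)
side brass [388.54244861 306.98570152] 186.5 [0.42164775 0.16121872 0.012     ] (381, 298, 16, 18)
side brass [333.21452817 307.06313646] 245.5 [0.53573014 0.1624377  0.012     ] (325, 297, 18, 20)
side tray [ 0.46291778 -0.01764383  0.01      ]
white [461.39864865 293.1036036 ] 444.0 ((461.3713073730469, 293.1166687011719), (31.53282356262207, 15.378077507019043), 21.250505447387695) [ 0.44733664 -0.39978
[... 545 characters left out ...]
.028     ]
[ 90   1 235] [[0, 0, 231], [0, 0, 230], [75, 2, 231], [90, 2, 232], [75, 2, 230], [90, 1, 232], [60, 1, 232], [90, 1, 230]] [[12, 5, 240], [8, 4, 248], [15, 4, 244], [15, 4, 243], [15, 4, 242], [12, 5, 244], [15, 4, 243], [15, 4, 244], [15, 4, 243], [12, 5, 244], [12, 5, 242], [15, 4, 241], [18, 5, 241], [10, 11, 212], [10, 21, 74], [15, 18, 115], [13, 9, 195], [15, 4, 247], [13, 7, 242], [15, 19, 110], [10, 17, 89], [7, 12, 189], [15, 6, 238], [12, 5, 238], [12, 5, 234], [10, 7, 233], [10, 7, 234], [10, 7, 234], [12, 5, 233], [12, 5, 234], [12, 5, 234], [18, 5, 233], [15, 7, 235], [11, 9, 224], [16, 33, 117], [17, 47, 98], [18, 40, 96], [18, 43, 101], [18, 44, 98], [19, 44, 99]]
```

View pics/crop1.png

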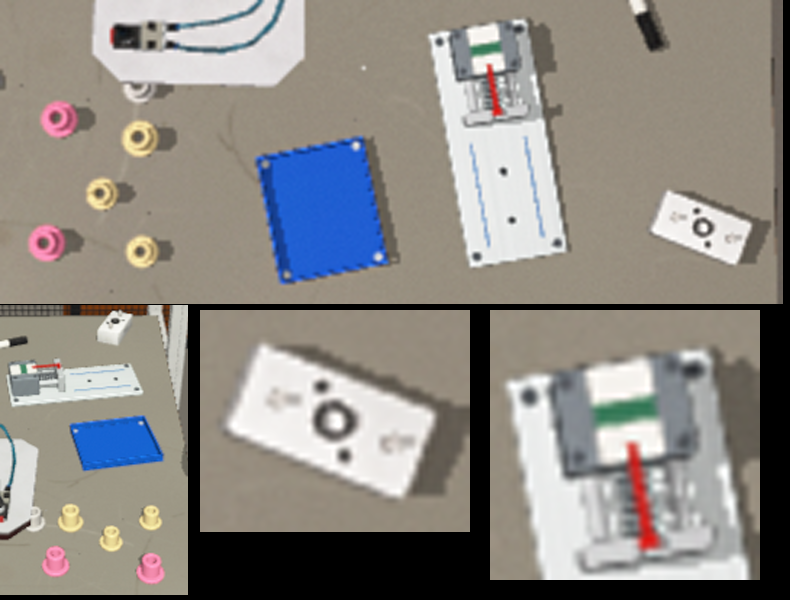

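The crop confirms three brass bushes, with the largest one (bush_3) at the top of the row. I'll take the other two: bush_1 at (268,301) and bush_2 at (255,281). The look-alikes are pink (241,256), pink (236,298) and grey (268,245), and none of them will be touched. Block is at (461,293). Now I'll measure the plate and block angles and check that the poses are reachable.

```bash
cat >> h.py <<'E'
def down(a):  # tool down, closing line at world angle a
    y=np.array([np.cos(a),np.sin(a),0]); z=np.array([0,0,-1.]); x=np.cross(y,z)
    q=R.from_matrix(np.c_[x,y,z]).as_quat(); return [q[3],*q[:3]]
E
python3 - <<'E'
from h import *
t=cv2.imread("pics/top0.png")[:,:,::-1].copy(); s=cv2.imread("pics/side0.png")[:,:,::-1].copy()
def rect(n,c,z):
    w=np.array([cast(n,p[0],z)[:2] for p in c]).astype(np.float32)*1000
    (cx,cy),_,_=r=cv2.minAreaRect(w); b=cv2.boxPoints(r); e=[b[1]-b[0],b[2]-b[1]]; e=max(e,key=np.linalg.norm); a=np.degrees(np.arctan2(e[1],e[0]))%180
    return np.round([cx,cy,*sorted(r[1]),a],2)
for c in blobs(t,(0,0,195),(180,50,255),(360,210,490,312),400): print("white", rect("top",c,.008), rect("top",c,.028))
for c in blobs(t,(105,120,60),(125,255,255),(295,250,370,325)): print("tray",rect("top",c,.014))
# plate outline incl. stop
for c in blobs(s,(0,0,190),(180,60,255),(285,190,390,230),200): print("side white",rect("side",c,.008))
for c in blobs(s,(0,0,190),(180,60,255),(345,160,380,190),50): print("side block",cast("side",ctr(c),.02))
hsv=cv2.cvtColor(t,cv2.COLOR_RGB2HSV).astype(float)
m=((hsv[:,:,1]>40)&(hsv[:,:,0]>95)&(hsv[:,:,0]<125)); k=np.zeros_like(m); k[258:305,375:412]=m[258:305,375:412]
ys,xs=np.nonzero(k); w=hsv[ys,xs,1]; P=np.array([cast("top",(x,y),.008)[:2] for x,y in zip(xs,ys)])*1000
cut=xs-(391+(ys-264)*.17)>0; L=[]
for g in(cut,~cut):
    f=np.polyfit(P[g,0],P[g,1],1,w=np.sqrt(w[g])); L.append(f); print("line",g.sum(),np.degrees(np.arctan(f[0])),P[g,0].min(),P[g,0].max(),np.polyval(f,450))
for a in (90,):
  for p in((.4225,.158,.014),(.481,.199,.014),(.464,-.021,.02),(.45,-.4,.01),(.53,-.2,.02)):
    print(p,[None if (q:=planner.ik(p,down(np.radians(b)))) is None else np.round(q,2) for b in((90,-90) if p[1]>-.1 else (-21,159) if p[1]<-.3 else (100,-80))])
E
```

```text
white [ 447.71 -403.86   44.94   90.87   68.59] [ 447.32 -399.72   44.44   89.86   68.59]
white [ 533.94 -200.36   98.58  237.87    9.49] [ 532.59 -198.49   97.48  235.22    9.49]
tray [465.4  -22.62 109.5  129.44  11.17]
side white [ 531.99 -201.24  112.82  239.74    9.42]
side block [ 0.45011479 -0.39328424  0.02      ]
line 39 9.385281558243943 439.2744147665569 538.5317740008364 -242.84954159506202
line 39 9.615844747427525 430.54616654078706 529.7484095187536 -187.20203665012792
(0.4225, 0.158, 0.014) [array([ 0.18,  0.08,  2.12, -0.  ,  0.94, -1.39]), array([ 0.18,  0.08,  2.12, -0.  ,  0.94,  1.75])]
(0.481, 0.199, 0.014) [array([ 0.24,  0.23,  1.95, -0.  ,  0.96, -1.33]), array([ 0.24,  0.23,  1.95, -0.  ,  0.96,  1.81])]
(0.464, -0.021, 0.02) [array([-0.22,  0.1 ,  2.09, -0.  ,  0.96, -1.79]), array([-0.22,  0.1 ,  2.09, -0.  ,  0.96,  1.36])]
(0.45, -0.4, 0.01) [array([-0.86,  0.4 ,  1.73, -0.  ,  1.01, -0.49]), array([-0.86,  0.4 ,  1.73, -0.  ,  1.01,  2.65])]
(0.53, -0.2, 0.02) [array([-0.5 ,  0.32,  1.82, -0.  ,  1.  , -2.25]), array([-0.5 ,  0.32,  1.82, -0.  ,  1.  ,  0.9 ])]
```

```bash
python3 - <<'E'
from h import *
q=down(np.pi/2); tx=np.array([np.cos(np.radians(11.2)),np.sin(np.radians(11.2))]); T=np.array([.465,-.0215])
for b,s in(((.481,.199),.028),((.4225,.158),-.028)):
    bot.reach([*b,.10],q); bot.move_linear([*b,.014],v=.12); bot.grab(15)
    print("gap",bot.current_finger_gap(),bot.current_grip_force(),bot.current_t())
    bot.move_linear([*b,.10],v=.2); d=T+s*tx
    print("lifted gap",bot.current_finger_gap())
    bot.reach([*d,.10],q); bot.move_linear([*d,.0185],v=.12); bot.hold(.1); bot.release(); bot.move_linear([*d,.10],v=.2)
    print(bot.current_t())
bot.reach([.45,-.40,.15],down(np.radians(-21.4)))
im=optics.capture("top"); cv2.imwrite("pics/top1.png",im[:,:,::-1]); s=optics.capture("side")
out=np.zeros((600,800,3),np.uint8)
a=cv2.resize(im[215:325,220:490],None,fx=2.9,fy=2.9); out[:a.shape[0],:a.shape[1]]=a
a=cv2.resize(s[160:360,285:435],None,fx=1.4,fy=1.4); out[320:320+a.shape[0],:a.shape[1]]=a
cv2.imwrite("pics/c2.png",out[:,:,::-1])
E
```

```text
gap 0.23608846604310352 14.99991908462107 3.6833
lifted gap 0.235974206024745
7.8917
gap 0.23184875701621163 14.99979115484166 10.625
lifted gap 0.23086855595173256
14.7417
```

View pics/c2.png

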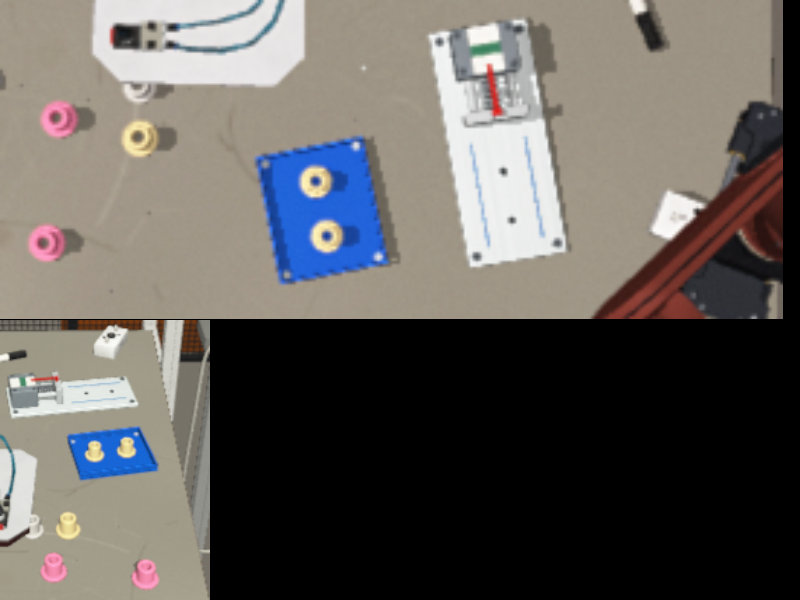

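Both bushes stand in the tray at crop (316,181) and (326,237). The third brass bush, the grey one and the pinks haven't moved. Next I'll check the camera-to-robot offset from the placed bushes and grasp the block.

```bash
python3 - <<'E'
from h import *
t=cv2.imread("pics/top1.png")[:,:,::-1].copy()
tx=np.array([np.cos(np.radians(11.2)),np.sin(np.radians(11.2))]); T=np.array([.465,-.0215])
for c,s in zip(sorted(blobs(t,(12,60,120),(30,255,255),(295,250,370,325)),key=lambda c:ctr(c)[1]),(.028,-.028)):
    print("cam-cmd mm",(cast("top",ctr(c),.017)[:2]-(T+s*tx))*1000)
p=[.4473,-.3995]
bot.reach([*p,.10],down(np.radians(-21.4))); bot.move_linear([*p,.0065],v=.1); print("F",bot.current_contact_force())
bot.grab(40); print("gap mm",bot.current_finger_gap()*87,bot.current_grip_force())
bot.move_linear([*p,.09],v=.15); bot.hold(.2); print("gap",bot.current_finger_gap()*87,bot.current_contact_force(),bot.current_wrist_torque(),bot.current_t())
yaw=np.radians(9.5); ux=np.array([np.cos(yaw),np.sin(yaw)]); J=np.array([.534,-.2007])
d=J-.038*ux; bot.reach([*d,.09],down(yaw-np.pi/2)); bot.hold(.2)
im=optics.capture("top"); s=optics.capture("side")
out=np.zeros((600,800,3),np.uint8)
a=cv2.resize(im[205:315,350:440],None,fx=4,fy=4); out[:a.shape[0],:a.shape[1]]=a
a=cv2.resize(s[130:240,285:395],None,fx=3.9,fy=3.9); out[:a.shape[0],365:365+a.shape[1]]=a
cv2.imwrite("pics/c3.png",out[:450,:,::-1]); print(bot.current_position(),bot.current_contact_force(),bot.current_t())
E
```

```text
cam-cmd mm [ 1.07854123 -1.26567607]
cam-cmd mm [ 1.24747303 -1.58815804]
F [ 0.07856801 -0.83193394  0.28817568]
gap mm 44.39491523695308 39.9921209999593
gap 44.549090367221794 [-0.56429613 -0.89642981 -4.26643429] [-0.10469827  0.07749044  0.01233933] 19.3417
[ 0.49642284 -0.20743327  0.08996826] [ 0.2819616   0.38094138 -3.69192398] 20.8667
```

View pics/c3.png

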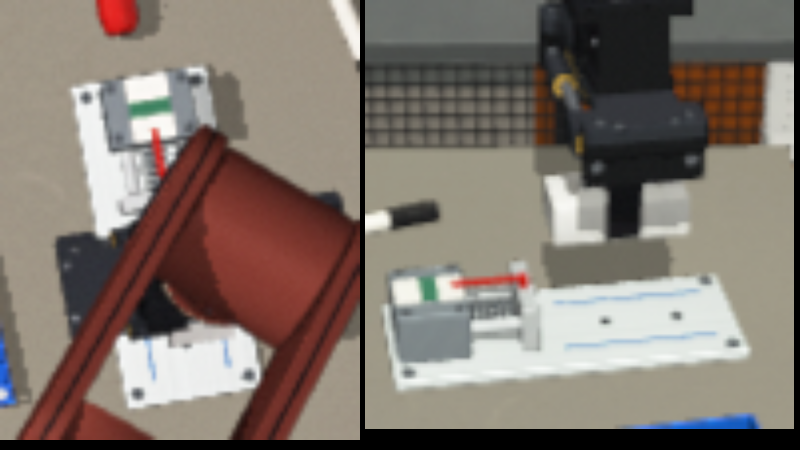

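The side view shows the block held level over the plate, before the stop head (crop (530,305)). The top view is mostly blocked by the arm. I'll apply the measured camera bias (true y = camera + 1.4 mm, x − 1 mm) and set the block down.

```bash
python3 - <<'E'
from h import *
yaw=np.radians(9.5); ux=np.array([np.cos(yaw),np.sin(yaw)]); J=np.array([.533,-.1993])
d=J-.042*ux; bot.move_linear([*d,.04],down(yaw-np.pi/2),v=.1); bot.move_linear([*d,.018],v=.05); bot.hold(.2)
f0=bot.current_contact_force()[2]; z=.018
while z>.012:
    z-=.0007; bot.move_linear([*d,z],v=.02); f=bot.current_contact_force()[2]
    if f-f0>3: break
print("contact z",z,f0,f,bot.current_wrist_torque())
bot.release(); bot.hold(.2); f1=bot.current_contact_force(); 
bot.move_linear([*d,.0148],v=.02); bot.grab(50); bot.hold(.2)
print(f1,bot.current_contact_force(),bot.current_finger_gap()*87,bot.current_position(),bot.current_t())
s=optics.capture("side"); im=optics.capture("top")
out=np.zeros((600,800,3),np.uint8)
a=cv2.resize(im[205:315,350:440],None,fx=4,fy=4); out[:a.shape[0],:a.shape[1]]=a
a=cv2.resize(s[150:260,285:395],None,fx=3.9,fy=3.9); out[:a.shape[0],365:365+a.shape[1]]=a
cv2.imwrite("pics/c4.png",out[:450,:,::-1])
E
```

```text
contact z 0.013800000000000003 -3.8690987440690825 5.9536413923593114 [ 0.43426288  0.76857285 -0.00442586]
[-0.58887278 -0.24771606 -0.13340403] [-0.29507001 -0.96404385 -0.33444409] 44.439980662179956 [ 0.49159076 -0.20625031  0.01479008] 26.2083
```

View pics/c4.png

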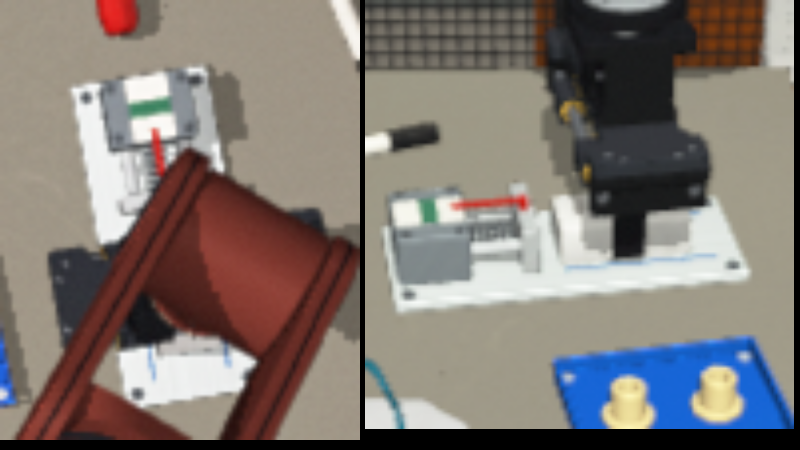

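The block sits flat, with the near blue line visible beside it and a gap of about 17 mm to the head. Now I'll press in small steps, watching the force.

```bash
python3 - <<'E'
from h import *
yaw=np.radians(9.5); ux=np.array([np.cos(yaw),np.sin(yaw)]); J=np.array([.533,-.1993])
d=J-.042*ux; f0=bot.current_contact_force()[:2]@ux; x=0; x0=None; log=[]
while x<.040:
    x+=.001; p=d+x*ux; bot.move_linear([*p,.0148],v=.015)
    bot.hold(.05); f=-(bot.current_contact_force()[:2]@ux-f0); a=((bot.current_position()[:2]-d)@ux)*1000; log.append((round(x*1000),round(a,1),round(f,1)))
    if x0 is None and f>2.3: x0=x
    if f>10 or (x0 and x-x0>.0145): break
bot.hold(.5)
print(log); print(x0,bot.current_contact_force(),bot.current_wrist_torque(),bot.current_finger_gap()*87,bot.current_t())
s=optics.capture("side"); im=optics.capture("top")
out=np.zeros((450,800,3),np.uint8)
a=cv2.resize(im[205:315,350:440],None,fx=4,fy=4); out[:a.shape[0],:a.shape[1]]=a
a=cv2.resize(s[180:240,285:385],None,fx=4.3,fy=4.3); out[:a.shape[0],365:365+a.shape[1]]=a
cv2.imwrite("pics/c5.png",out[:,:,::-1])
E
```

```text
[(1, np.float64(0.5), np.float64(4.8)), (2, np.float64(1.8), np.float64(5.0)), (3, np.float64(3.0), np.float64(4.6)), (4, np.float64(4.0), np.float64(3.6)), (5, np.float64(5.0), np.float64(4.6)), (6, np.float64(6.0), np.float64(4.7)), (7, np.float64(7.1), np.float64(3.6)), (8, np.float64(8.0), np.float64(4.0)), (9, np.float64(9.0), np.float64(4.2)), (10, np.float64(10.0), np.float64(4.2)), (11, np.float64(11.1), np.float64(3.6)), (12, np.float64(12.0), np.float64(4.7)), (13, np.float64(13.1), np.float64(5.0)), (14, np.float64(14.1), np.float64(4.0)), (15, np.float64(15.1), np.float64(2.9)), (16, np.float64(15.9), np.float64(5.1))]
0.001 [-4.97946053 -1.26643896  3.89972309] [-0.14356899  1.01752084 -0.00705019] 44.9381775216642 31.6083
```

View pics/c5.png

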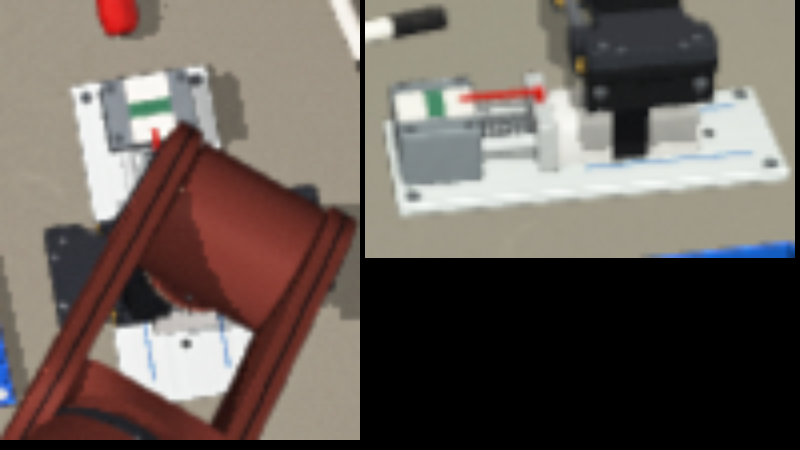

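The head isn't visibly pressed yet and the pointer is still short of the green. The roughly 4 N so far is sliding friction. I'll continue, taking contact as a rise above that level.

```bash
python3 - <<'E'
from h import *
yaw=np.radians(9.5); ux=np.array([np.cos(yaw),np.sin(yaw)]); J=np.array([.533,-.1993])
d=J-.042*ux; x=.016; log=[]
while x<.0285:
    x+=.001; p=d+x*ux; bot.move_linear([*p,.0148],v=.015)
    bot.hold(.05); F=bot.current_contact_force(); f=-(F[:2]@ux); a=((bot.current_position()[:2]-d)@ux)*1000; log.append((round(x*1000),float(round(a,1)),float(round(f,1)),float(round(F[2],1))))
    if f>14: break
bot.hold(.5)
print(log); print(bot.current_contact_force(),bot.current_wrist_torque(),bot.current_finger_gap()*87,bot.current_t())
s=optics.capture("side"); im=optics.capture("top")
out=np.zeros((450,800,3),np.uint8)
a=cv2.resize(im[205:315,350:440],None,fx=4,fy=4); out[:a.shape[0],:a.shape[1]]=a
a=cv2.resize(s[180:240,285:385],None,fx=4.3,fy=4.3); out[:a.shape[0],365:365+a.shape[1]]=a
cv2.imwrite("pics/c6.png",out[:,:,::-1])
for n,I,roi in(("side",s,(285,190,345,225)),("top",im,(375,215,405,262))):
    for c in blobs(I,(0,140,100),(8,255,255),roi,2): print(n,"red",cv2.boundingRect(c))
    for c in blobs(I,(60,60,40),(90,255,255),roi,4): print(n,"green",cv2.boundingRect(c))
E
```

```text
[(17, 16.3, 8.9, 6.6), (18, 17.0, 9.9, 6.5), (19, 17.8, 10.1, 7.2), (20, 18.7, 9.8, 7.5), (21, 19.5, 11.5, 7.6), (22, 20.4, 12.5, 8.9), (23, 21.2, 12.5, 8.9), (24, 22.0, 12.0, 9.1), (25, 22.8, 14.3, 11.2)]
[-13.86737692  -2.55210117  10.93557923] [-0.51548626  2.32644213 -0.05559739] 44.35401656691839 34.9083
side red (309, 201, 15, 3)
side green (299, 201, 4, 6)
top red (396, 242, 9, 20)
top red (384, 239, 14, 23)
top red (379, 237, 15, 25)
top green (382, 230, 11, 4)
```

View pics/c6.png

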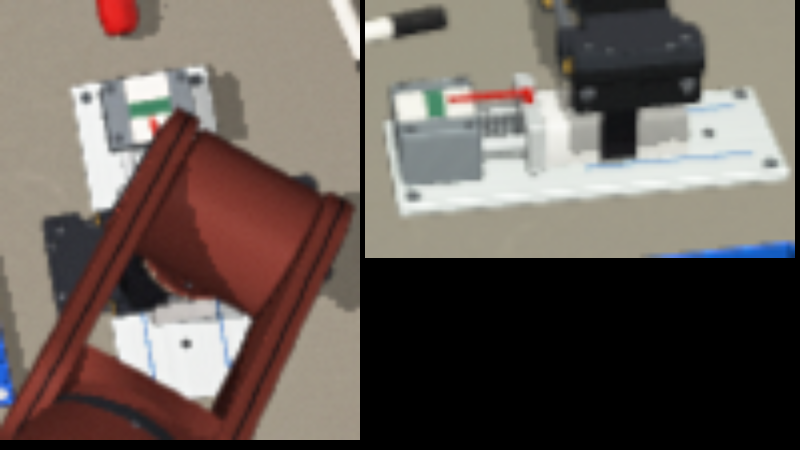

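The head is about 7 mm in and the pointer tip, at crop (449,99), is just short of the green, which fits contact at 16.0 mm of advance. I'll go on to about 31 mm actual, easing the downward load as I push.

```bash
python3 - <<'E'
from h import *
yaw=np.radians(9.5); ux=np.array([np.cos(yaw),np.sin(yaw)]); J=np.array([.533,-.1993])
d=J-.042*ux; x=.025; z=.0148; log=[]
while x<.036:
    F=bot.current_contact_force()
    if F[2]>7: z+=.0004
    elif F[2]<3: z-=.0002
    x+=.001; p=d+x*ux; bot.move_linear([*p,z],v=.015)
    bot.hold(.05); F=bot.current_contact_force(); f=-(F[:2]@ux); P=bot.current_position(); a=((P[:2]-d)@ux)*1000; log.append([float(round(v,1)) for v in(x*1000,a,f,F[2],z*1000,P[2]*1000)])
    if f>18 or a>30.8: break
bot.hold(.5)
print(log); print(bot.current_contact_force(),bot.current_position(),bot.current_tool_rot(),down(yaw-np.pi/2),bot.current_wrist_torque(),bot.current_finger_gap()*87,bot.current_t())
s=optics.capture("side"); im=optics.capture("top")
out=np.zeros((450,800,3),np.uint8)
a=cv2.resize(im[210:265,355:415],None,fx=6,fy=6,interpolation=cv2.INTER_CUBIC); out[:a.shape[0],:a.shape[1]]=a
a=cv2.resize(s[180:240,285:385],None,fx=4.3,fy=4.3,interpolation=cv2.INTER_CUBIC); out[:a.shape[0],365:365+a.shape[1]]=a
cv2.imwrite("pics/c7.png",out[:,:,::-1])
E
```

```text
[[26.0, 24.2, 11.5, 6.4, 15.2, 14.8], [27.0, 24.8, 13.3, 7.5, 15.2, 14.8], [28.0, 26.0, 10.8, 3.2, 15.6, 14.8], [29.0, 26.6, 12.9, 4.8, 15.6, 14.8], [30.0, 27.4, 13.4, 5.2, 15.6, 14.8], [31.0, 28.2, 14.5, 5.7, 15.6, 14.8], [32.0, 29.1, 14.9, 6.5, 15.6, 14.8], [33.0, 29.9, 14.5, 7.1, 15.6, 14.8], [34.0, 31.0, 13.8, 3.4, 16.0, 14.8]]
[-13.85356131  -4.37790894   3.96672615] [ 0.52215832 -0.20103602  0.01484344] [-3.05466846e-04  9.96555072e-01  8.28816992e-02 -2.91863026e-03] [np.float64(0.0), np.float64(0.9965655024977614), np.float64(0.08280820751220432), np.float64(0.0)] [-0.93465378  2.11515421  0.01690911] 44.724747025653336 38.2083
```

View pics/c7.png

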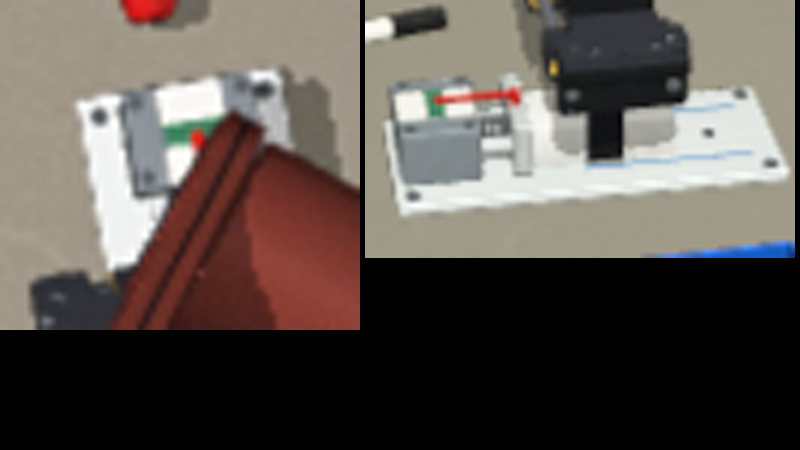

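In both views the pointer tip stands in the middle of the green field: top crop (197,135), side crop (436,100). I'll check it stays steady, then hand in.

```bash
python3 - <<'E'
from h import *
a=bot.current_position(); bot.hold(1.0); b=bot.current_position()
print((b-a)*1000,bot.current_contact_force(),bot.current_t())
if np.linalg.norm(b-a)<.001: print(bot.close_job())
E
```

```text
[-0.01964308  0.01930202 -0.05129094] [-13.12073736  -5.01691069   3.28899009] 39.3083
the job is handed in; nothing more can be done
None
```

Job handed in at 39 s: two brass bushes are in the tray, and the block lies flat between the blue lines, held steadily against the stop about 15 mm in, with the pointer in the middle of the green field.

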